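# Set up the folding recipe stand

## Robot

A 7-joint arm with a two-finger parallel gripper is mounted at the origin on the work surface. World frame = base frame: x ahead of the robot, y to its left, z up, the work surface at z = 0. Lengths are in m, angles in degrees, forces in N, time in s.
With the tool pointing down it reaches from about 0.425 to 0.95 m from the base axis. Payload 4.7 kg.
Tool frame: the origin (TCP) lies on the centre line of the jaws, within the pads' length; the fingertips stand 14 mm ahead of it and the grasp point (between the pads) lies 5 mm behind it; z points along the fingers, y is the line along which they close (so a half turn about z gives the same grasp; the last joint's range is limited). The gripper opens to 85 mm and grips with 20 to 120 N. Pads are 22 mm wide; open, the fingers measure 114 mm over their backs; the gripper's body (76 mm by 85 mm) begins 54 mm behind the grasp point. The pads swing forward as they close: fully open they stand 13 mm farther back than shut.
Start: joints at [-1.656, 26.849, -2.785, 87.806, 1.381, 65.374, -4.715], TCP at [0.675, 0, 0.208] pointing down, gripper open.
Joint ranges: [-148.3, 148.3], [-19.14, 114.17], [-79.39, 73.82], [5.75, 140.21], [-59.74, 239.74], [12.07, 113.84], [-152.46, 152.46]. Speed limits (degrees/s): [147.25, 147.25, 180, 180, 180, 180, 180].

## Interface

Orientations are given as a 3x3 rotation matrix whose columns are the frame's x, y, z axes.
In Python, from rig import sense, eyes, order, models gives the robot as it stands.
- The arm moves only by the tool apply_moves, never from a script. Its argument "deltas" is a list of rows, each an object with "claw": the closure, from 0 (fully open) to 1 (shut); "travel": the shift along the tool's x, y, z scaled (see below), a list of three; "spin": the turn about the tool's z scaled (see below). A call has 1 to 10 rows; each row is the pose to reach, as a shift and turn from the pose commanded when the call began, along the tool's axes at that moment, turning the shorter way round; what a row does not reach only later rows make up. The controller multiplies each number of a shift by 800 mm and each number of a turn by 360 degrees. A row lasts 1/10 s, in which the tool goes at most 50 mm and 8.59 degrees, less where a joint would pass 70% of its speed; a pose out of reach is approached as far as the arm can. A call with a number of a shift or a turn outside -1 to 1 is refused whole. A call with a gripper value outside its range is refused whole. The fingers move at their own pace and stop on an object; the grip force is fixed at half the most. Time passes only in rows, so rows that repeat a pose let the fingers close. It gives the time, the measured TCP pose, the force, the opening and the grip force at its end, in the units of the state.
- sense(): the state, without advancing time (a new reading comes with each control period).
- eyes.grab_frame(name): name is "scene" or "side" or "wrist"; returns a dict with "color" (384x512x3 uint8, red, green, blue), "depth" (384x512 float32, m along the optical axis (not along the pixel's ray), 0 where there is no reading), "fovy" (degrees; the focal length in pixels is half the picture's height over the tangent of half this angle, whatever the lens; pixels are square), "cx", "cy" (the principal point, pixels), "extrinsics" (4x4, takes a point from camera to world coordinates). Camera axes: x right, y down, z forward; pixel columns grow to the right and rows downward; lengths in m; the calibration is good to about 2 mm. A picture is of the moment at which its call begins.
- order.hand_in(): hands the job in; it is judged then, once.
Trained networks look in a picture, given as the dict that the camera call returned (one of the last four; its "shot" number tells which), for a name from the list of things; names that differ only in an ending like _2 or _b are one class to them, and where a whole thing is asked for, a point or a joint stands for the part that bears it (a point fixed in the world has none). Each returns a list of dicts, best first, with "p" (0 to 1); they miss things now and then, are a little off and sometimes report something else, mostly with a low value. They report only what shows in the picture. A call takes as long as a camera call.
- models.recognise(picture, query): "location" ([x, y, z] in m, in the coordinates of the camera as it stood for that picture, good to about 4 mm: the middle of the surface that is visible of it).
- models.pinpoint(picture, query): "location" ([x, y, z] in m, in the coordinates of the camera as it stood for that picture, good to about 4 mm: a listed point, or the origin of a listed thing).
The state is a dict: "time": time; "joint_pos": joint angles; "dq": joint speeds; "joint_torque": joint torques, N m; "ee_pos": TCP position; "orientation": TCP orientation; "force": force on the tool from outside, world axes, zero at the start; "moment": the same for the moment, N m; "finger_gap": finger opening in m; "grip_force": force on a finger pad.
Only numpy, scipy, OpenCV 4.12 (cv2) and the standard library are available. Lean on these libraries where they do the work, as an engineer would, in place of code of your own. Each camera call takes 0.05 s, during which the arm holds its last target. There are 200 camera calls.

## Task

The wooden recipe stand lies face down on the worktop with its prop leg partly folded in. Push the leg out all the way to its stop while the stand stays lying where it is, then raise the stand onto its bottom edge and let it lean back steadily on its leg, clear of everything else. Do not drop or throw it, and leave the board, jar, plate, pot lid and garlic press where they are.

Things in the scene. Friction and masses are not known exactly. Their poses are not given: they have to be found in the camera images.
- stand: Loose wooden recipe stand lying face down, back up; 211 mm long, 160 wide, 22 deep, 0.6 to 0.95 kg. Origin: on its face (underside as it lies), mid width, 100 mm from the bottom edge. x: along it from bottom edge (-0.100) towards its top (+0.111); y: across; z: out of its back. Stands on bottom edge and foot, bar uppermost, leg behind, leaning back about 22 degrees.
- stand_back (a point): Point on the stand's back panel at stand x = -0.034, z = 0.022 (back surface). The 6 mm panel fills x = -0.088 to +0.020 between two side rails (14 mm wide, 22 deep, full length, at y = +-0.073); a ledge 16 mm wide, 22 deep closes the bottom end. From x = +0.020 to the carrying bar the stand is open right through.
- carry_bar (a point): Middle of the carrying bar at the stand's top end: fixed round wooden bar, 16 mm thick, 132 mm free length between the side rails, along the stand's y, at stand x = +0.103, z = 0.013. The opening beside it, towards the panel, is 75 mm wide. Pinched lightly (about 10 N) it turns between the fingers like an axle.
- leg (a joint): Prop leg's angle, rad: 0 folded flat on the back, growing as the foot lifts away from it; starts 0.25 to 0.5, hard stop at 0.9 = fully out. Stiff hinge (0.12 N m), stays where left. Foot centre is at stand x = 0.005 - 0.1 cos(angle), z = 0.029 + 0.1 sin(angle). Pushed on at the stop with more than about 4 N, the stand itself begins to lift or slide.
- leg_hinge (a point): Middle of the leg's hinge axis, which runs along the stand's y at stand x = 0.005, z = 0.029. The leg from hinge to foot is a wooden strip 100 mm long, 26 wide, 8 thick, pointing to the stand's bottom edge when folded.
- leg_foot (a point): Middle of the leg's foot, at its free end near the stand's bottom edge: a round black rubber cross bar, 14 mm thick, 84 mm long, along the stand's y. With the leg at 0.25 rad there are 25 mm between foot and panel for fingertips to go under from the bottom-edge side.
- board: Bystander: round ironwood chopping board, 280 mm across, 45 mm thick. Origin: centre of its underside.
- jar: Bystander: empty closed glass jar with twist cap, 80 mm across, 130 mm tall. Origin: centre of its underside.
- plate: Bystander: melamine plate, 200 mm across, 22 mm high. Origin: centre of its underside.
- pot_lid: Bystander: aluminium pot lid, 160 mm across, 52 mm high with its knob. Origin: centre of its underside.
- press: Bystander: steel garlic press, about 165 mm long, lying on the chopping board. Origin: on its underside near the middle.

How it is judged:
By the outcome, as a careful person would: the job done as asked, in the order asked, and still so for the second after the job is handed in, with the robot touching nothing.
It also fails if it takes over 64 s, if anything falls off the work surface, if the arm or the gripper's body presses on something with over 40 N, if the wrist force passes 120 N, or if a joint passes its speed limit or range.

## Working session

There is one attempt and no reset: what is moved stays moved. The work goes in short steps, Python scripts to look and compute and a tool call to move; the robot and the scene stay as the last step left them, time stands still between calls to the robot, and variables do not carry over. Pictures are saved under pics/ and viewed, at most 10 in all, crops included, and the job is handed in when it is done.

Besides the shell and the picture viewer there is one more tool, called as name(argument=value, ...), one argument or row to a line, values as JSON. apply_moves: Moves the arm, as the interface text tells. Its arguments: {"type":"object","properties":{"deltas":{"type":"array"}},"required":["deltas"]}

```bash
mkdir -p pics
cat > h.py <<'E'
import numpy as np, cv2
from rig import sense, eyes, order, models
def W(pic,p):
    E=np.array(pic["extrinsics"]); return E[:3,:3]@np.array(p)+E[:3,3]
def find(pic,names,f="pinpoint"):
    for n in names:
        r=getattr(models,f)(pic,n)
        print(n,[(np.round(W(pic,d["location"]),4).tolist(),round(d["p"],2)) for d in r[:2]])
def save(pic,name,s=1):
    cv2.imwrite(f"pics/{name}.png",cv2.cvtColor(pic["color"],cv2.COLOR_RGB2BGR))
def cloud(pic):
    d=pic["depth"];h,w=d.shape;f=h/2/np.tan(np.radians(pic["fovy"])/2)
    u,v=np.meshgrid(np.arange(w),np.arange(h))
    P=np.stack([(u-pic["cx"])*d/f,(v-pic["cy"])*d/f,d],-1)
    E=np.array(pic["extrinsics"]);return P@E[:3,:3].T+E[:3,3]
def px(pic,p):
    E=np.array(pic["extrinsics"]);q=E[:3,:3].T@(np.array(p)-E[:3,3]);f=192/np.tan(np.radians(pic["fovy"])/2)
    return np.round([pic["cx"]+f*q[0]/q[2],pic["cy"]+f*q[1]/q[2]])
E
python3 - <<'E'
from h import *
s=sense(); print({k:np.round(s[k],3).tolist() for k in ("time","ee_pos","orientation","force","finger_gap")})
N=["stand","stand_back","carry_bar","leg_hinge","leg_foot","board","jar","plate","pot_lid","press"]
for c in ("scene","side","wrist"):
    p=eyes.grab_frame(c); print(c,np.round(p["extrinsics"],2).tolist(),p["fovy"]); save(p,c+"0"); find(p,N)
ims=[cv2.imread(f"pics/{c}0.png") for c in ("scene","side")]
cv2.imwrite("pics/a.png",cv2.resize(np.vstack(ims),(400,600)))
E
```

```text
{'time': 0.0, 'ee_pos': [0.674, 0.0, 0.207], 'orientation': [[-0.0, 1.0, -0.002], [1.0, 0.0, -0.0], [-0.0, -0.002, -1.0]], 'force': [0.28, 0.254, 0.076], 'finger_gap': 0.085}
scene [[-0.83, 0.48, -0.3, 0.87], [0.56, 0.71, -0.43, 0.45], [0.0, -0.52, -0.85, 0.9], [0.0, 0.0, 0.0, 1.0]] 56.41900552095825
stand [([0.5757, -0.0295, -0.0017], 0.58)]
stand_back [([0.5472, -0.03, 0.0276], 0.69)]
carry_bar [([0.6874, -0.0422, 0.01], 0.81), ([0.6688, -0.3909, 0.003], 0.44)]
leg_hinge [([0.5872, -0.0318, 0.0301], 0.81)]
leg_foot [([0.4988, -0.0283, 0.0735], 0.63)]
board [([0.6197, 0.4366, 0.002], 0.76)]
jar []
plate [([0.4438, -0.4281, 0.0014], 0.71)]
pot_lid [([0.6667, -0.3887, 0.0035], 0.74)]
press [([0.6063, 0.4582, 0.0475], 0.77)]
side [[-0.88, -0.32, 0.35, 0.17], [-0.48, 0.58, -0.66, 0.72], [0.01, -0.75, -0.66, 0.78], [0.0, 0.0, 0.0, 1.0]] 53.575955990546305
stand [([0.5849, -0.0295, -0.002], 0.75), ([0.6232, 0.4412, -0.0017], 0.65)]
stand_back [([0.545, -0.0312, 0.0227], 0.77)]
carry_bar [([0.6843, -0.04, 0.0147], 0.59)]
leg_hinge [([0.5904, -0.0298, 0.0293], 0.6)]
leg_foot [([0.4961, -0.0228, 0.0715], 0.6), ([0.6055, 0.4581, 0.0433], 0.39)]
board [([0.6231, 0.44, -0.0006], 0.69)]
jar [([0.5666, -0.2627, -0.0006], 0.77)]
plate [([0.4424, -0.4281, -0.003], 0.88)]
pot_lid [([0.671, -0.3914, -0.0061], 0.75)]
press [([0.6067, 0.4558, 0.0412], 0.57)]
wrist [[1.0, -0.0, -0.0, 0.67], [-0.0, -0.96, -0.29, 0.07], [-0.0, 0.29, -0.96, 0.37], [0.0, 0.0, 0.0, 1.0]] 60.06878391498424
stand [([0.5767, -0.0383, -0.0016], 0.82)]
stand_back [([0.5459, -0.0314, 0.0192], 0.93)]
carry_bar [([0.6888, -0.0396, 0.0114], 0.84)]
leg_hinge [([0.5891, -0.0339, 0.0288], 0.67)]
leg_foot [([0.498, -0.0307, 0.0745], 0.61)]
board []
jar [([0.5659, -0.2607, -0.0043], 0.68)]
plate []
pot_lid [([0.5475, -0.0304, 0.0197], 0.23)]
press []
```

View pics/a.png

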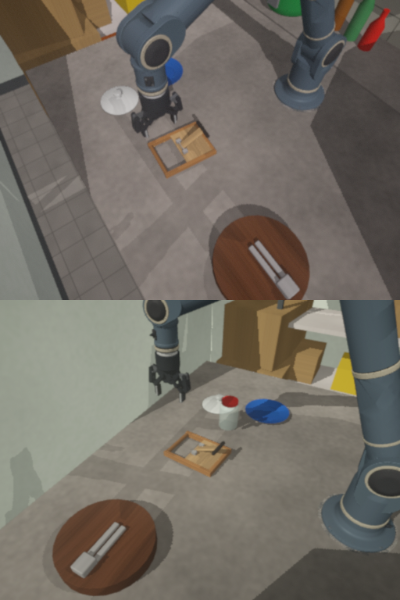

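Run:
```python
from h import *
for c in ("scene","side","wrist"):
    p=eyes.grab_frame(c); P=cloud(p).reshape(-1,3); C=p["color"].reshape(-1,3).astype(int)
    m=(abs(P[:,0]-0.58)<.16)&(abs(P[:,1]+.03)<.13)&(P[:,2]>.0)&(P[:,2]<.14)&(p["depth"].ravel()>0)
    Q=P[m]; 
    hi=Q[(Q[:,2]>.05)&(Q[:,2]<.1)&(Q[:,0]<.56)]; print(c,len(hi)); 
    if len(hi): print("foot/leg",np.round([hi.min(0),hi.max(0)],3).tolist()); t=hi[hi[:,2]>hi[:,2].max()-.006]; print("top",np.round(t.mean(0),4),np.round([t[:,1].min(),t[:,1].max()],3))
    lo=Q[(Q[:,2]>.017)&(Q[:,2]<.026)]; r=cv2.minAreaRect(lo[:,:2].astype(np.float32)); print(r)
    print("plane z",np.median(lo[:,2]))
```

```text
scene 278
foot/leg [[0.492, -0.064, 0.05], [0.557, 0.015, 0.084]]
top [ 0.5003 -0.0248  0.0806] [-0.064  0.015]
((0.5882411599159241, -0.033253706991672516), (0.1619429737329483, 0.21132956445217133), 85.20442199707031)
plane z 0.021237260670417313
side 188
foot/leg [[0.489, -0.066, 0.051], [0.555, 0.018, 0.084]]
top [ 0.4985 -0.0213  0.0799] [-0.06   0.015]
((0.5883814692497253, -0.03244134038686752), (0.1654522716999054, 0.2125268578529358), 85.70236206054688)
plane z 0.020509780908981423
wrist 2893
foot/leg [[0.488, -0.066, 0.05], [0.555, 0.016, 0.083]]
top [ 0.4992 -0.0236  0.0797] [-0.066  0.015]
((0.5864772796630859, -0.033194541931152344), (0.16007447242736816, 0.2112896889448166), 85.25465393066406)
plane z 0.02102399396401894
```

apply_moves(
  deltas=[
    {"claw": 1,"travel": [-0.005,-0.05,0],"spin": 0.0128},
    {"claw": 1,"travel": [-0.0115,-0.11,0],"spin": 0.0128},
    {"claw": 1,"travel": [-0.018,-0.17,0],"spin": 0.0128},
    {"claw": 1,"travel": [-0.0245,-0.23,0],"spin": 0.0128},
    {"claw": 1,"travel": [-0.028,-0.27,0],"spin": 0.0128},
    {"claw": 1,"travel": [-0.028,-0.27,0.03],"spin": 0.0128},
    {"claw": 1,"travel": [-0.028,-0.27,0.08],"spin": 0.0128},
    {"claw": 1,"travel": [-0.028,-0.27,0.13],"spin": 0.0128},
    {"claw": 1,"travel": [-0.028,-0.27,0.165],"spin": 0.0128},
    {"claw": 1,"travel": [-0.028,-0.27,0.165],"spin": 0.0128},
  ],
)

```text
time: 2.8
ee_pos: [0.456, -0.0224, 0.073]
orientation: [[0.08, 0.997, -0.008], [0.997, -0.08, -0.0], [-0.001, -0.008, -1.0]]
force: [-0.8, -1.0, 0.1]
finger_gap: 0.0
grip_force: 0.0
```

Run:
```python
from h import *
s=sense(); print({k:np.round(s[k],4).tolist() for k in ("time","ee_pos","orientation","force","finger_gap")})
a=eyes.grab_frame("wrist");b=eyes.grab_frame("side");save(a,"w1");save(b,"s1")
x,y=px(b,(0.55,-.03,.05)).astype(int)
i=cv2.imread("pics/s1.png")[y-90:y+60,x-80:x+120]
cv2.imwrite("pics/b.png",np.vstack([cv2.resize(cv2.imread("pics/w1.png"),(400,300)),cv2.resize(i,(400,300))]))
```

```text
{'time': 2.8, 'ee_pos': [0.456, -0.0224, 0.073], 'orientation': [[0.0802, 0.9968, -0.0076], [0.9968, -0.0802, -0.0001], [-0.0007, -0.0076, -1.0]], 'force': [-0.7716, -1.0172, 0.0915], 'finger_gap': 0.0}
```

View pics/b.png

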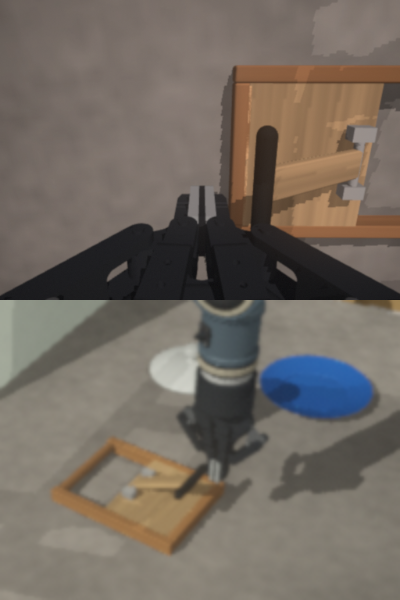

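apply_moves(
  deltas=[
    {"claw": 1,"travel": [0,0.0035,0],"spin": 0},
    {"claw": 1,"travel": [0,0.007,0],"spin": 0},
    {"claw": 1,"travel": [0,0.0095,0],"spin": 0},
    {"claw": 1,"travel": [0,0.012,0],"spin": 0},
    {"claw": 1,"travel": [0,0.012,0],"spin": 0},
  ],
)

```text
time: 3.4
ee_pos: [0.4692, -0.0232, 0.0762]
orientation: [[0.08, 0.997, 0.001], [0.997, -0.08, 0.0], [0.0, 0.001, -1.0]]
force: [0.7, 0.3, -0.5]
finger_gap: 0.0001
grip_force: 0.0
```

apply_moves(
  deltas=[
    {"claw": 1,"travel": [0,0.0025,0],"spin": 0},
    {"claw": 1,"travel": [0,0.005,0],"spin": 0},
    {"claw": 1,"travel": [0,0.0075,0],"spin": 0},
    {"claw": 1,"travel": [0,0.0075,0],"spin": 0},
  ],
)

```text
time: 3.8
ee_pos: [0.4749, -0.0236, 0.0758]
orientation: [[0.08, 0.997, 0.0], [0.997, -0.08, 0.0], [0.0, 0.0, -1.0]]
force: [0.5, -0.4, 1.3]
finger_gap: -0.0
grip_force: 0.0
```

apply_moves(
  deltas=[
    {"claw": 1,"travel": [0,0.0025,0],"spin": 0},
    {"claw": 1,"travel": [0,0.005,0],"spin": 0},
    {"claw": 1,"travel": [0,0.0075,-0.002],"spin": 0},
    {"claw": 1,"travel": [0,0.0075,-0.002],"spin": 0},
  ],
)

```text
time: 4.2
ee_pos: [0.4811, -0.0241, 0.0777]
orientation: [[0.08, 0.997, 0.001], [0.997, -0.08, 0.0], [0.0, 0.001, -1.0]]
force: [-0.2, -0.2, 1.0]
finger_gap: 0.0001
grip_force: 0.0
```

```bash
cat > foot.py <<'E'
from h import *
s=sense(); print(np.round(s["time"],2),np.round(s["ee_pos"],4),np.round(s["force"],2))
for c in ("scene","side"):
    p=eyes.grab_frame(c); find(p,["leg_foot","leg_hinge","carry_bar"])
E
python3 foot.py
```

```text
4.2 [ 0.4811 -0.0241  0.0777] [-0.19 -0.2   0.97]
leg_foot [([0.501, -0.0269, 0.0773], 0.95)]
leg_hinge [([0.5897, -0.0344, 0.0294], 0.59)]
carry_bar [([0.6846, -0.0414, 0.0087], 0.56)]
leg_foot [([0.4967, -0.0191, 0.0738], 0.68)]
leg_hinge [([0.5924, -0.0292, 0.0289], 0.8)]
carry_bar [([0.683, -0.0428, 0.0139], 0.67)]
```

apply_moves(
  deltas=[
    {"claw": 1,"travel": [0,0.0025,-0.001],"spin": 0},
    {"claw": 1,"travel": [0,0.005,-0.004],"spin": 0},
    {"claw": 1,"travel": [0,0.0075,-0.008],"spin": 0},
    {"claw": 1,"travel": [0,0.01,-0.012],"spin": 0},
    {"claw": 1,"travel": [0,0.0125,-0.016],"spin": 0},
    {"claw": 1,"travel": [0,0.0125,-0.016],"spin": 0},
  ],
)

```text
time: 5.2
ee_pos: [0.4913, -0.0249, 0.0908]
orientation: [[0.08, 0.997, 0.002], [0.997, -0.08, 0.0], [0.0, 0.002, -1.0]]
force: [-0.6, -0.1, -0.1]
finger_gap: -0.0
grip_force: 0.0
```

```bash
python3 foot.py
```

```text
5.2 [ 0.4913 -0.0249  0.0908] [-0.65 -0.08 -0.08]
leg_foot [([0.5001, -0.0264, 0.0744], 0.61), ([0.5784, -0.0313, -0.0006], 0.2)]
leg_hinge [([0.5914, -0.0333, 0.0307], 0.67), ([0.5003, -0.026, 0.0773], 0.31)]
carry_bar [([0.6863, -0.0417, 0.0116], 0.77), ([0.5477, -0.0311, 0.0267], 0.48)]
leg_foot [([0.4958, -0.0222, 0.0743], 0.57)]
leg_hinge [([0.593, -0.0309, 0.0296], 0.56)]
carry_bar [([0.6839, -0.0453, 0.0147], 0.96)]
```

Run:
```python
from h import *
a=eyes.grab_frame("wrist");b=eyes.grab_frame("side");save(a,"w2");save(b,"s2")
x,y=px(b,(0.51,-.03,.08)).astype(int)
i=cv2.imread("pics/s2.png")[y-40:y+35,x-60:x+40]
cv2.imwrite("pics/c.png",np.vstack([cv2.resize(cv2.imread("pics/w2.png")[192:384,128:384],(400,300)),cv2.resize(i,(400,300),interpolation=cv2.INTER_CUBIC)]))
```

```text
(no output)
```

View pics/c.png

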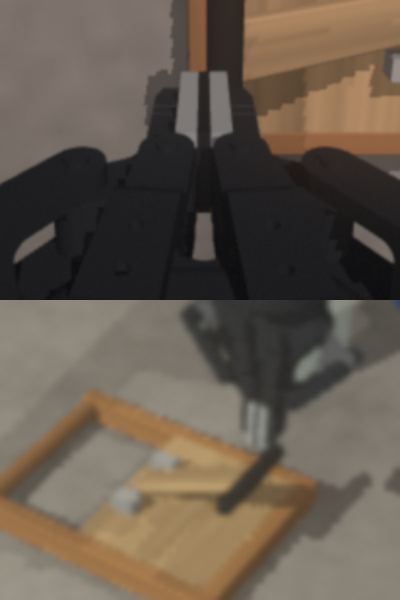

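apply_moves(
  deltas=[
    {"claw": 1,"travel": [0,-0.01,0],"spin": 0},
    {"claw": 1,"travel": [0,-0.018,0],"spin": 0},
    {"claw": 1,"travel": [0,-0.018,0.012],"spin": 0},
    {"claw": 1,"travel": [0,-0.018,0.025],"spin": 0},
    {"claw": 1,"travel": [0,-0.018,0.032],"spin": 0},
    {"claw": 1,"travel": [0,-0.01,0.032],"spin": 0},
    {"claw": 1,"travel": [0,-0.005,0.032],"spin": 0},
    {"claw": 1,"travel": [0,0,0.032],"spin": 0},
    {"claw": 1,"travel": [0,0,0.032],"spin": 0},
  ],
)

```text
time: 6.6
ee_pos: [0.4917, -0.0249, 0.0649]
orientation: [[0.08, 0.997, 0.001], [0.997, -0.08, 0.0], [0.0, 0.001, -1.0]]
force: [0.1, -0.1, 0.7]
finger_gap: -0.0
grip_force: 0.0
```

```bash
python3 foot.py
```

```text
6.6 [ 0.4917 -0.0249  0.0649] [ 0.15 -0.1   0.68]
leg_foot [([0.5014, -0.0274, 0.075], 0.68)]
leg_hinge [([0.5911, -0.0354, 0.0305], 0.68)]
carry_bar []
leg_foot [([0.4959, -0.0221, 0.0702], 0.66)]
leg_hinge [([0.592, -0.0311, 0.0288], 0.57)]
carry_bar [([0.685, -0.0406, 0.0171], 0.55)]
```

```bash
cat > leg.py <<'E'
from h import *
s=sense(); print(np.round(s["time"],2),np.round(s["ee_pos"],4),np.round(s["force"],2))
for c in ("scene","side","wrist"):
    p=eyes.grab_frame(c); P=cloud(p).reshape(-1,3); C=p["color"].reshape(-1,3).astype(int)
    ok=p["depth"].ravel()>0
    m=ok&(abs(P[:,0]-0.51)<.06)&(P[:,2]>.045)&(P[:,2]<.13)&(C.max(1)<75)
    e=P[m&((abs(P[:,1]+.059)<.008)|(abs(P[:,1]-.007)<.008))]
    if len(e): print(c,"foot ends",len(e),np.round(np.median(e,0),4),np.round(e.min(0),4),np.round(e.max(0),4))
    lo=P[ok&(abs(P[:,0]-0.58)<.16)&(abs(P[:,1]+.03)<.13)&(P[:,2]>.017)&(P[:,2]<.026)]
    print(cv2.minAreaRect(lo[:,:2].astype(np.float32)))
E
python3 leg.py
```

```text
7.0 [ 0.4904 -0.0249  0.0647] [-0.2  -0.42 -0.07]
scene foot ends 21 [0.5038 0.0039 0.0799] [ 0.4971 -0.0561  0.0736] [0.508  0.0135 0.0817]
((0.5884321928024292, -0.033821024000644684), (0.16252630949020386, 0.2102162390947342), 85.17453002929688)
side foot ends 15 [0.4997 0.0079 0.0784] [4.956e-01 4.000e-04 7.440e-02] [0.5041 0.0141 0.0825]
((0.5872533917427063, -0.03164856880903244), (0.16487881541252136, 0.21116852760314941), 85.2078628540039)
wrist foot ends 880 [0.4995 0.0071 0.0795] [ 0.4928 -0.001   0.0736] [0.5063 0.015  0.0828]
((0.5789148807525635, -0.033563487231731415), (0.1605071723461151, 0.19589988887310028), 85.3361587524414)
```

Run:
```python
from h import *
a=eyes.grab_frame("wrist");b=eyes.grab_frame("scene");c=eyes.grab_frame("side");save(a,"w3");save(b,"c3");save(c,"s3")
T=sense()["ee_pos"]; tip=T+np.array([0,0,-.014]); print(tip,px(a,tip),px(c,tip),px(b,tip))
def crop(n,p,w,h):
    x,y=p.astype(int); return cv2.resize(cv2.imread(f"pics/{n}.png")[y-h:y+h,x-w:x+w],(400,300),interpolation=cv2.INTER_CUBIC)
L=np.vstack([crop("w3",px(a,tip),60,45),crop("s3",px(c,tip),40,30)])
R=np.vstack([crop("c3",px(b,tip),40,30),crop("c3",px(b,tip),80,60)])
cv2.imwrite("pics/d.png",np.hstack([L,R]))
P=cloud(a); x,y=px(a,tip).astype(int)
for dx in range(-40,41,5): print(dx,np.round(P[y-3,x+dx],4), a["color"][y-3,x+dx])
```

```text
[ 0.4905383  -0.02486888  0.05063671] [260. 224.] [281. 196.] [262. 169.]
-40 [ 0.4594 -0.0413 -0.0018] [122 111 104]
-35 [ 0.4632 -0.0414 -0.0014] [125 113 106]
-30 [ 0.4669 -0.0419 -0.0019] [125 114 107]
-25 [ 4.708e-01 -4.140e-02  1.000e-04] [110  99  95]
-20 [ 0.4745 -0.0418  0.    ] [84 75 71]
-15 [ 0.4782 -0.0426 -0.0012] [81 71 65]
-10 [ 0.4831 -0.0343  0.0205] [128  88  61]
-5 [ 0.4866 -0.0341  0.0216] [133  91  63]
0 [ 0.4899 -0.0346  0.0212] [74 55 41]
5 [ 0.4939 -0.0115  0.0796] [43 36 32]
10 [ 0.4963 -0.0113  0.0808] [44 38 33]
15 [ 0.4987 -0.0118  0.0799] [47 39 36]
20 [ 0.5012 -0.0122  0.0795] [48 40 35]
25 [ 0.5036 -0.0129  0.0783] [48 39 34]
30 [ 0.5064 -0.0151  0.0733] [175 136  99]
35 [ 0.509  -0.0154  0.0731] [175 135  99]
40 [ 0.5117 -0.0162  0.0716] [168 130  96]
```

View pics/d.png

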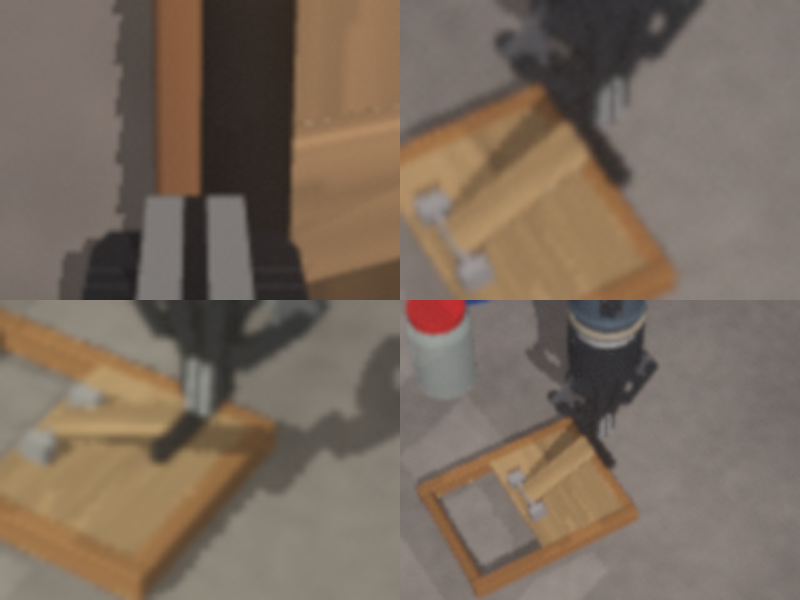

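Run:
```python
from h import *
for c in("wrist","side","scene"):
    a=eyes.grab_frame(c)
    P=cloud(a); T=sense()["ee_pos"]
    m=(abs(P[...,0]-T[0])<.03)&(abs(P[...,1]-T[1])<.025)&(P[...,2]>.03)&(P[...,2]<.2)
    C=a["color"].astype(int); g=m&(C.min(-1)>80)&(C.max(-1)-C.min(-1)<15)
    Q=P[g]; print(c,T,len(Q)); 
    if len(Q): print(np.round(Q.min(0),4),np.round(Q.max(0),4)); print("lowest",np.round(Q[np.argsort(Q[:,2])[:12:2]],4).tolist())
    if c=="wrist":
        v=np.argwhere(m).max(0),np.argwhere(g).min(0); print(v); r=np.argwhere(g)[:,0].min()+6
        for x in range(230,300,4): print(x,np.round(P[r,x],4),a["color"][r,x])
```

```text
wrist [ 0.4905261  -0.02486487  0.06463557] 1073
[ 0.4619 -0.0183  0.0911] [ 0.497  -0.0108  0.138 ]
lowest [[0.4844, -0.014, 0.0911], [0.4966, -0.0152, 0.0917], [0.4849, -0.014, 0.0922], [0.484, -0.0138, 0.0925], [0.4965, -0.0153, 0.0927], [0.4952, -0.0152, 0.0927]]
(array([383, 368]), array([237, 173]))
230 [ 0.4651 -0.0597 -0.0016] [122 111 105]
234 [ 0.4684 -0.0588  0.0009] [115 104  99]
238 [ 0.4712 -0.0598 -0.0008] [81 74 69]
242 [ 0.4742 -0.0604 -0.0015] [87 80 76]
246 [ 0.4851 -0.0139  0.0976] [126 121 119]
250 [ 0.4868 -0.0143  0.0973] [126 121 118]
254 [ 0.4885 -0.0142  0.0977] [103  98  97]
258 [ 0.4902 -0.015   0.0964] [43 38 36]
262 [ 0.4921 -0.0141  0.0986] [95 91 88]
266 [ 0.4938 -0.0146  0.0977] [126 121 118]
270 [ 0.4955 -0.0142  0.0988] [126 121 119]
274 [ 0.4975 -0.0229  0.081 ] [53 49 46]
278 [ 0.4994 -0.023   0.0812] [46 39 35]
282 [ 0.5014 -0.0238  0.0799] [45 38 34]
286 [ 0.5035 -0.0248  0.0781] [61 50 40]
290 [ 0.5058 -0.0271  0.0736] [142 111  82]
294 [ 0.508  -0.0279  0.0722] [143 112  83]
298 [ 0.5101 -0.0285  0.0714] [142 110  81]
side [ 0.49054234 -0.02488083  0.06461391] 67
[ 0.4649 -0.0317  0.0897] [ 0.5171 -0.0093  0.1475]
lowest [[0.4894, -0.0152, 0.0897], [0.4909, -0.0117, 0.0917], [0.4942, -0.0121, 0.0937], [0.4859, -0.0136, 0.096], [0.4919, -0.0132, 0.0974], [0.4886, -0.0126, 0.0992]]
scene [ 0.49050554 -0.02489366  0.06460599] 56
[ 0.4758 -0.0222  0.078 ] [ 0.4997 -0.0032  0.176 ]
lowest [[0.4954, -0.0082, 0.078], [0.4945, -0.0192, 0.0791], [0.4976, -0.0155, 0.0904], [0.4877, -0.0151, 0.0926], [0.4819, -0.0184, 0.0941], [0.498, -0.0154, 0.0955]]
```

apply_moves(
  deltas=[
    {"claw": 1,"travel": [0,-0.012,0],"spin": 0},
    {"claw": 1,"travel": [0,-0.025,0],"spin": 0},
    {"claw": 1,"travel": [0,-0.03,0],"spin": 0},
    {"claw": 1,"travel": [0,-0.03,0],"spin": 0},
  ],
)

```text
time: 7.85
ee_pos: [0.4654, -0.0229, 0.0646]
orientation: [[0.08, 0.997, -0.001], [0.997, -0.08, -0.0], [-0.0, -0.001, -1.0]]
force: [0.9, 0.1, -0.5]
finger_gap: -0.0001
grip_force: 0.0
```

```bash
cat > tip.py <<'E'
from h import *
s=sense(); T=s["ee_pos"]; print(s["time"],np.round(T,4),np.round(s["force"],2),s["finger_gap"])
for c in("wrist","side","scene"):
    a=eyes.grab_frame(c); P=cloud(a)
    m=(abs(P[...,0]-T[0])<.012)&(abs(P[...,1]-T[1])<.03)&(P[...,2]>.03)&(P[...,2]<.2)
    Q=P[m]; print(c,len(Q)); o=np.argsort(Q[:,2])[:40:4]
    print(np.round(Q[o],4).tolist())
E
python3 tip.py; python3 leg.py
```

```text
7.85 [ 0.4654 -0.0229  0.0646] [ 0.89  0.05 -0.54] -9.726208035392359e-05
wrist 11642
[[0.4688, -0.0131, 0.0904], [0.4634, -0.0125, 0.0909], [0.4661, -0.0126, 0.0911], [0.4639, -0.0124, 0.0912], [0.463, -0.0121, 0.0915], [0.4702, -0.0127, 0.0916], [0.4671, -0.0124, 0.0917], [0.4652, -0.0126, 0.0921], [0.4644, -0.0119, 0.0922], [0.4603, -0.0115, 0.0925]]
side 269
[[0.4613, -0.014, 0.0879], [0.4725, -0.0115, 0.0922], [0.4666, -0.0115, 0.0948], [0.4698, -0.0115, 0.097], [0.4558, -0.0136, 0.0977], [0.4635, -0.0104, 0.1005], [0.4671, -0.0116, 0.1017], [0.4614, -0.0118, 0.1039], [0.4599, -0.0146, 0.106], [0.4707, -0.0121, 0.107]]
scene 150
[[0.4739, -0.0192, 0.0872], [0.4756, -0.0176, 0.0949], [0.4611, -0.0138, 0.0975], [0.4758, -0.013, 0.1001], [0.4756, -0.0183, 0.1033], [0.4626, -0.0125, 0.1046], [0.4559, -0.0173, 0.1082], [0.4663, -0.0128, 0.1115], [0.4765, -0.0179, 0.1135], [0.4626, -0.0138, 0.1167]]
8.0 [ 0.467  -0.0229  0.0648] [ 0.15 -0.33  0.28]
scene foot ends 33 [ 0.5019 -0.0007  0.0794] [ 0.4931 -0.0621  0.074 ] [0.5077 0.0132 0.0851]
((0.5889159440994263, -0.033791713416576385), (0.16304370760917664, 0.21062104403972626), 85.57180786132812)
side foot ends 16 [0.499  0.0067 0.0793] [4.951e-01 1.000e-04 7.550e-02] [0.5048 0.0136 0.0816]
((0.5870501399040222, -0.031231462955474854), (0.16264963150024414, 0.2110162377357483), 85.44479370117188)
wrist foot ends 927 [0.4984 0.0066 0.0796] [ 0.4881 -0.0527  0.0733] [0.5057 0.0149 0.0826]
((0.5665171146392822, -0.03181967884302139), (0.15910737216472626, 0.17114131152629852), 85.35606384277344)
```

apply_moves(
  deltas=[
    {"claw": 1,"travel": [0,0,0.018],"spin": 0},
    {"claw": 1,"travel": [0,0,0.0375],"spin": 0},
    {"claw": 1,"travel": [0,0.006,0.0375],"spin": 0},
    {"claw": 1,"travel": [0,0.012,0.0375],"spin": 0},
    {"claw": 1,"travel": [0,0.017,0.0375],"spin": 0},
    {"claw": 1,"travel": [0,0.017,0.0375],"spin": 0},
  ],
)

```text
time: 8.75
ee_pos: [0.4793, -0.024, 0.0349]
orientation: [[0.08, 0.997, -0.003], [0.997, -0.08, 0.0], [-0.0, -0.003, -1.0]]
force: [-4.6, 1.1, 2.6]
finger_gap: -0.0
grip_force: 2.0
```

apply_moves(
  deltas=[
    {"claw": 1,"travel": [0,0.0025,0],"spin": 0},
    {"claw": 1,"travel": [0,0.005,-0.003],"spin": 0},
    {"claw": 1,"travel": [0,0.0075,-0.0065],"spin": 0},
    {"claw": 1,"travel": [0,0.01,-0.01],"spin": 0},
    {"claw": 1,"travel": [0,0.0125,-0.0135],"spin": 0},
    {"claw": 1,"travel": [0,0.0125,-0.0135],"spin": 0},
    {"claw": 1,"travel": [0,0.0125,-0.0135],"spin": 0},
  ],
)

```text
time: 9.45
ee_pos: [0.4889, -0.0248, 0.0458]
orientation: [[0.08, 0.997, -0.002], [0.997, -0.08, -0.0], [-0.0, -0.002, -1.0]]
force: [-5.6, 0.4, 2.9]
finger_gap: -0.0001
grip_force: 2.6
```

```bash
python3 leg.py
```

```text
9.45 [ 0.4889 -0.0248  0.0458] [-5.58  0.4   2.89]
scene foot ends 16 [0.5157 0.0066 0.0914] [ 0.51   -0.0006  0.0876] [0.5189 0.0131 0.0938]
((0.5943740010261536, -0.03326304256916046), (0.16323886811733246, 0.21152354776859283), 86.09107208251953)
side foot ends 17 [0.5094 0.0086 0.0874] [ 5.054e-01 -5.000e-04  8.270e-02] [0.5146 0.0143 0.0926]
((0.5922720432281494, -0.03173266351222992), (0.16411355137825012, 0.2105274349451065), 85.82488250732422)
wrist foot ends 1263 [0.5101 0.0066 0.0897] [ 0.5036 -0.001   0.0838] [0.5173 0.0144 0.0924]
((0.5729902982711792, -0.03272165358066559), (0.1596803367137909, 0.17377035319805145), 85.3401870727539)
```

apply_moves(
  deltas=[
    {"claw": 1,"travel": [0,-0.012,0],"spin": 0},
    {"claw": 0.9,"travel": [0,-0.025,0],"spin": 0},
    {"claw": 0.5,"travel": [0,-0.03,-0.03],"spin": 0},
    {"claw": 0.5,"travel": [0,-0.03,-0.06],"spin": 0},
    {"claw": 0.5,"travel": [0.015,-0.01,-0.06],"spin": 0},
    {"claw": 0.5,"travel": [0.03,0.015,-0.06],"spin": 0},
    {"claw": 0.5,"travel": [0.035,0.026,-0.06],"spin": 0},
    {"claw": 0.5,"travel": [0.035,0.026,-0.06],"spin": 0},
  ],
)

```text
time: 10.4
ee_pos: [0.5138, 0.0019, 0.0935]
orientation: [[0.079, 0.997, 0.001], [0.997, -0.079, 0.0], [0.0, 0.001, -1.0]]
force: [0.3, -0.2, -0.4]
finger_gap: 0.0426
grip_force: 0.0
```

```bash
python3 leg.py; python3 -c "
from h import *
s=sense(); print(s['finger_gap'])
p=eyes.grab_frame('wrist');save(p,'w4')"
```

```text
10.4 [0.5138 0.0019 0.0935] [ 0.31 -0.22 -0.43]
scene foot ends 24 [0.5133 0.0054 0.0909] [ 0.4924 -0.0008  0.0871] [0.5186 0.0132 0.1294]
((0.593900203704834, -0.03398912400007248), (0.16172215342521667, 0.2095927745103836), 85.46125793457031)
side foot ends 25 [0.51   0.0055 0.0891] [ 4.795e-01 -2.000e-04  8.450e-02] [0.5358 0.0143 0.13  ]
((0.5924707651138306, -0.03087429702281952), (0.16590890288352966, 0.21150662004947662), 85.85430145263672)
wrist foot ends 1395 [0.5089 0.0038 0.0904] [ 0.4772 -0.0667  0.0843] [0.5457 0.0142 0.13  ]
((0.5910223722457886, -0.03388267755508423), (0.15967878699302673, 0.2103893756866455), 85.51436614990234)
0.042648592959181525
```

View pics/w4.png

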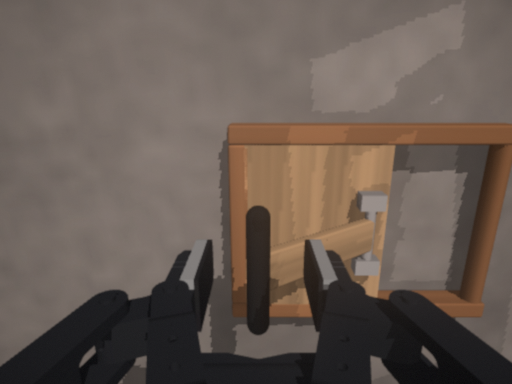

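apply_moves(
  deltas=[
    {"claw": 0.5,"travel": [0,-0.005,0.02],"spin": 0},
    {"claw": 0.5,"travel": [0,-0.005,0.04],"spin": 0},
    {"claw": 0.6,"travel": [0,-0.005,0.053],"spin": 0},
    {"claw": 0.75,"travel": [0,-0.005,0.053],"spin": 0},
    {"claw": 0.82,"travel": [0,-0.005,0.053],"spin": 0},
    {"claw": 0.84,"travel": [0,-0.005,0.053],"spin": 0},
    {"claw": 0.85,"travel": [0,-0.005,0.053],"spin": 0},
    {"claw": 0.85,"travel": [0,-0.005,0.053],"spin": 0},
  ],
)

```text
time: 11.4
ee_pos: [0.5101, 0.0015, 0.0516]
orientation: [[0.081, 0.997, 0.002], [0.997, -0.081, -0.0], [0.0, 0.002, -1.0]]
force: [2.2, -0.8, -0.4]
finger_gap: 0.0132
grip_force: 15.7
```

```bash
python3 leg.py
```

```text
11.4 [0.5101 0.0015 0.0516] [ 2.16 -0.85 -0.36]
scene foot ends 95 [0.5123 0.0072 0.1208] [ 0.4738 -0.0007  0.0837] [0.5489 0.0147 0.1299]
((0.5918344259262085, -0.03355933725833893), (0.16251634061336517, 0.21099460124969482), 85.3406982421875)
side foot ends 119 [0.511  0.0087 0.1135] [ 0.4831 -0.0605  0.0833] [0.5472 0.0149 0.1299]
((0.5911778211593628, -0.031806737184524536), (0.16456711292266846, 0.2129351645708084), 85.59829711914062)
wrist foot ends 7069 [0.5124 0.0099 0.1207] [ 0.4714 -0.001   0.0785] [0.5516 0.015  0.13  ]
((0.5870026350021362, -0.03362695127725601), (0.16020916402339935, 0.20501476526260376), 85.51348114013672)
```

apply_moves(
  deltas=[
    {"claw": 0.85,"travel": [0,0.003,-0.0045],"spin": 0},
    {"claw": 0.85,"travel": [0,0.006,-0.0085],"spin": 0},
    {"claw": 0.85,"travel": [0,0.0093,-0.0125],"spin": 0},
    {"claw": 0.85,"travel": [0,0.0126,-0.016],"spin": 0},
    {"claw": 0.85,"travel": [0,0.0126,-0.016],"spin": 0},
  ],
)

```text
time: 12.05
ee_pos: [0.5181, 0.0011, 0.064]
orientation: [[0.08, 0.997, -0.003], [0.997, -0.08, 0.0], [-0.0, -0.003, -1.0]]
force: [-4.0, -0.6, 2.5]
finger_gap: 0.0127
grip_force: 16.0
```

```bash
cat > rect.py <<'E'
from h import *
s=sense(); print(np.round(s["time"],2),np.round(s["ee_pos"],4),np.round(s["force"],2),s["grip_force"])
for c in ("scene","side"):
    p=eyes.grab_frame(c); P=cloud(p).reshape(-1,3); C=p["color"].reshape(-1,3).astype(int)
    ok=p["depth"].ravel()>0
    m=ok&(abs(P[:,0]-0.53)<.06)&(P[:,2]>.05)&(P[:,2]<.125)&(C.max(1)<75)&(abs(P[:,1]+.053)<.016)
    e=P[m]
    if len(e): print(c,"far foot",len(e),np.round(np.median(e,0),4),np.round(e.max(0),4))
    w=ok&(abs(P[:,0]-.55)<.06)&(abs(P[:,1]+.03)<.013)&(P[:,2]>.04)&(P[:,2]<.12)&(C[:,0]>C[:,2]+35); e=P[w]
    if len(e)>5:
        k=np.polyfit(e[:,0],e[:,2],1); print("strip slope angle",round(-np.arctan(k[0]),3),len(e))
    lo=P[ok&(abs(P[:,0]-0.58)<.16)&(abs(P[:,1]+.03)<.13)&(P[:,2]>.017)&(P[:,2]<.026)]
    print(cv2.minAreaRect(lo[:,:2].astype(np.float32)))
E
python3 rect.py
```

```text
12.05 [0.5181 0.0011 0.064 ] [-3.99 -0.6   2.49] 15.96615269780159
scene far foot 9 [ 0.5222 -0.0425  0.0974] [ 0.5236 -0.0387  0.1023]
strip slope angle 0.742 163
((0.5907679200172424, -0.03341096639633179), (0.161993145942688, 0.2109874188899994), 85.69287109375)
side far foot 10 [ 0.5131 -0.0549  0.1014] [ 0.5179 -0.0484  0.1037]
strip slope angle 0.706 35
((0.5894460678100586, -0.031448423862457275), (0.16479815542697906, 0.21053098142147064), 85.93875122070312)
```

apply_moves(
  deltas=[
    {"claw": 0.85,"travel": [0,0.001,-0.004],"spin": 0},
    {"claw": 0.85,"travel": [0,0.0035,-0.007],"spin": 0},
    {"claw": 0.85,"travel": [0,0.006,-0.0105],"spin": 0},
    {"claw": 0.85,"travel": [0,0.006,-0.0105],"spin": 0},
  ],
)

```text
time: 12.55
ee_pos: [0.5254, 0.0005, 0.0728]
orientation: [[0.08, 0.997, 0.003], [0.997, -0.08, 0.0], [0.0, 0.003, -1.0]]
force: [1.5, -0.3, -1.8]
finger_gap: 0.013
grip_force: 15.5
```

```bash
python3 rect.py
```

```text
12.55 [5.254e-01 5.000e-04 7.280e-02] [ 1.46 -0.29 -1.84] 15.495016872882843
scene far foot 10 [ 0.5286 -0.0442  0.1079] [ 0.5303 -0.0374  0.1104]
strip slope angle 0.841 162
((0.5906738042831421, -0.03294902294874191), (0.16343319416046143, 0.21030141413211823), 85.62721252441406)
side far foot 7 [ 0.5223 -0.0551  0.1095] [ 0.5236 -0.0509  0.1116]
strip slope angle 0.814 25
((0.5896230340003967, -0.03130310773849487), (0.16329516470432281, 0.21205094456672668), 85.86084747314453)
```

apply_moves(
  deltas=[
    {"claw": 0.85,"travel": [0,0.002,-0.002],"spin": 0},
    {"claw": 0.85,"travel": [0,0.004,-0.004],"spin": 0},
    {"claw": 0.85,"travel": [0,0.004,-0.004],"spin": 0},
    {"claw": 0.85,"travel": [0,0.004,-0.004],"spin": 0},
  ],
)

```text
time: 13.05
ee_pos: [0.5271, 0.0003, 0.0754]
orientation: [[0.08, 0.997, -0.0], [0.997, -0.08, 0.0], [0.0, -0.0, -1.0]]
force: [0.9, -0.2, -3.2]
finger_gap: 0.0133
grip_force: 15.3
```

apply_moves(
  deltas=[
    {"claw": 0.85,"travel": [0,0.001,-0.001],"spin": 0},
    {"claw": 0.85,"travel": [0,0.002,-0.002],"spin": 0},
    {"claw": 0.85,"travel": [0,0.002,-0.002],"spin": 0},
    {"claw": 0.85,"travel": [0,0.002,-0.002],"spin": 0},
  ],
)

```text
time: 13.45
ee_pos: [0.5281, 0.0002, 0.0767]
orientation: [[0.08, 0.997, -0.001], [0.997, -0.08, 0.0], [-0.0, -0.001, -1.0]]
force: [-1.6, 0.2, -6.4]
finger_gap: 0.0131
grip_force: 15.1
```

```bash
python3 rect.py
```

```text
13.45 [5.281e-01 2.000e-04 7.670e-02] [-1.61  0.19 -6.4 ] 15.080542266368866
scene far foot 8 [ 0.5321 -0.0443  0.1116] [ 0.5327 -0.0388  0.1142]
strip slope angle 0.899 155
((0.5890610218048096, -0.03230183571577072), (0.16321679949760437, 0.21132142841815948), 85.34030151367188)
side far foot 6 [ 0.5235 -0.0541  0.1149] [ 0.5261 -0.0485  0.1164]
strip slope angle 0.822 23
((0.5895030498504639, -0.030582867562770844), (0.1626470685005188, 0.21385502815246582), 85.560546875)
```

apply_moves(
  deltas=[
    {"claw": 0.85,"travel": [0,-0.001,0.0012],"spin": 0},
    {"claw": 0.82,"travel": [0,-0.001,0.0012],"spin": 0},
    {"claw": 0.6,"travel": [0,-0.001,0.0012],"spin": 0},
    {"claw": 0.5,"travel": [0,-0.001,0],"spin": 0},
    {"claw": 0.5,"travel": [0,-0.001,-0.03],"spin": 0},
    {"claw": 0.5,"travel": [0,-0.001,-0.08],"spin": 0},
    {"claw": 0.5,"travel": [-0.005,0.04,-0.08],"spin": 0},
    {"claw": 0.5,"travel": [-0.02,0.09,-0.08],"spin": 0},
    {"claw": 0.5,"travel": [-0.035,0.13,-0.08],"spin": 0},
    {"claw": 0.5,"travel": [-0.035,0.13,-0.08],"spin": 0},
  ],
)

```text
time: 14.55
ee_pos: [0.6342, -0.0393, 0.1416]
orientation: [[0.084, 0.996, 0.005], [0.996, -0.084, -0.002], [-0.001, 0.005, -1.0]]
force: [-0.6, 0.2, -0.6]
finger_gap: 0.0426
grip_force: 0.0
```

```bash
cat > st.py <<'E'
from h import *
s=sense(); print(np.round(s["time"],2),np.round(s["ee_pos"],4),np.round(s["force"],2),s["grip_force"],s["finger_gap"])
for c in ("scene","side","wrist"):
    p=eyes.grab_frame(c); print(c); find(p,["leg_foot","carry_bar","leg_hinge"])
    P=cloud(p).reshape(-1,3); C=p["color"].reshape(-1,3).astype(int); ok=p["depth"].ravel()>0
    w=ok&(abs(P[:,0]-.56)<.05)&(abs(P[:,1]+.03)<.013)&(P[:,2]>.035)&(P[:,2]<.1)&(C[:,0]>C[:,2]+35); e=P[w]
    if len(e)>5: k=np.polyfit(e[:,0],e[:,2],1); print("strip angle",round(-np.arctan(k[0]),3),len(e))
    f=P[ok&(abs(P[:,0]-.53)<.04)&(abs(P[:,1]+.025)<.05)&(P[:,2]>.08)&(P[:,2]<.125)&(C.max(1)<75)]
    if len(f): print("foot top",np.round(np.percentile(f,97,axis=0),4),len(f))
    lo=P[ok&(abs(P[:,0]-0.58)<.16)&(abs(P[:,1]+.03)<.13)&(P[:,2]>.017)&(P[:,2]<.026)]
    print(cv2.minAreaRect(lo[:,:2].astype(np.float32)))
    b=P[ok&(abs(P[:,0]-0.69)<.03)&(abs(P[:,1]+.043)<.055)&(P[:,2]>.014)&(P[:,2]<.03)]
    if len(b): print("bar",np.round([np.percentile(b,2,axis=0),np.median(b,0),np.percentile(b,98,axis=0)],4).tolist())
E
python3 st.py
```

```text
14.55 [ 0.6342 -0.0393  0.1416] [-0.63  0.2  -0.6 ] 0.0 0.04261899934881879
scene
leg_foot [([0.5317, -0.0289, 0.1065], 0.66)]
carry_bar [([0.6895, -0.0406, 0.0162], 0.59)]
leg_hinge [([0.589, -0.0346, 0.0271], 0.76)]
strip angle 0.898 207
foot top [0.5338 0.0088 0.116 ] 102
((0.5893183946609497, -0.03224381059408188), (0.1617150902748108, 0.21083039045333862), 85.66619873046875)
bar [[0.6774, -0.0944, 0.0144], [0.6873, -0.0411, 0.019], [0.6963, 0.0093, 0.0222]]
side
leg_foot [([0.5236, -0.0215, 0.1057], 0.58), ([0.5499, -0.0326, 0.0184], 0.43)]
carry_bar [([0.6836, -0.0389, 0.014], 0.76), ([0.5932, -0.031, 0.0258], 0.46)]
leg_hinge [([0.5918, -0.0322, 0.0294], 0.67)]
strip angle 0.893 40
foot top [0.5293 0.0121 0.1155] 70
((0.5883609056472778, -0.030443191528320312), (0.16414007544517517, 0.21105733513832092), 85.85380554199219)
bar [[0.6748, -0.0949, 0.0142], [0.6832, -0.0406, 0.0185], [0.6925, 0.0102, 0.0216]]
wrist
leg_foot [([0.5255, -0.0296, 0.1077], 0.86)]
carry_bar [([0.6897, -0.0396, 0.0127], 0.91)]
leg_hinge [([0.5237, -0.0307, 0.1081], 0.74), ([0.5896, -0.0321, 0.0284], 0.68)]
strip angle 0.9 3117
foot top [0.5335 0.0103 0.1142] 2839
((0.5872908234596252, -0.03271440416574478), (0.15956665575504303, 0.21104559302330017), 85.3600082397461)
bar [[0.6747, -0.0955, 0.0147], [0.6836, -0.0383, 0.019], [0.6936, 0.0102, 0.021]]
```

apply_moves(
  deltas=[
    {"claw": 0.5,"travel": [0.004,0.04,0],"spin": 0},
    {"claw": 0.5,"travel": [0.004,0.0635,0],"spin": 0},
    {"claw": 0.5,"travel": [0.004,0.0635,0.05],"spin": 0},
    {"claw": 0.5,"travel": [0.004,0.0635,0.1],"spin": 0},
    {"claw": 0.5,"travel": [0.004,0.0635,0.13],"spin": 0},
    {"claw": 0.5,"travel": [0.004,0.0635,0.13],"spin": 0},
    {"claw": 0.5,"travel": [0.004,0.0635,0.13],"spin": 0},
  ],
)

```text
time: 15.85
ee_pos: [0.6814, -0.037, 0.0374]
orientation: [[0.08, 0.997, 0.0], [0.997, -0.08, 0.0], [0.0, 0.0, -1.0]]
force: [-0.2, 0.3, -0.6]
finger_gap: 0.0428
grip_force: 0.0
```

```bash
cat > grip.py <<'E'
from h import *
s=sense(); T=s["ee_pos"]; print(s["time"],np.round(T,4),np.round(s["force"],2),s["grip_force"],s["finger_gap"])
a=eyes.grab_frame("wrist"); P=cloud(a); C=a["color"].astype(int)
g=(C.min(-1)>75)&(C.max(-1)-C.min(-1)<13)&(abs(P[...,0]-T[0])<.045)&(abs(P[...,1]-T[1])<.02)&(P[...,2]<.15)&(P[...,2]>T[2]+.015)
for sgn in (-1,1):
    Q=P[g&(sgn*(P[...,0]-T[0])>0)]
    if len(Q): q=Q[np.argsort(Q[:,2])[:60]]; print(sgn,len(Q),"tip",np.round(np.median(q,0),4),np.round(q.min(0),4),np.round(q.max(0),4))
find(a,["carry_bar"])
save(a,"w%d"%int(s["time"]*100))
E
python3 grip.py
```

```text
15.85 [ 0.6814 -0.037   0.0374] [-0.19  0.26 -0.6 ] 0.0 0.042755943262257685
-1 643 tip [ 0.6558 -0.0245  0.0684] [ 0.6482 -0.0457  0.0649] [ 0.659  -0.0237  0.0706]
1 690 tip [ 0.7065 -0.0286  0.0686] [ 0.7038 -0.0334  0.0653] [ 0.7142 -0.0278  0.0707]
carry_bar [([0.6894, -0.0416, 0.0139], 0.78)]
```

apply_moves(
  deltas=[
    {"claw": 0.5,"travel": [-0.004,0.0045,0.02],"spin": 0},
    {"claw": 0.5,"travel": [-0.004,0.0045,0.045],"spin": 0},
    {"claw": 0.6,"travel": [-0.004,0.0045,0.062],"spin": 0},
    {"claw": 0.72,"travel": [-0.004,0.0045,0.067],"spin": 0},
    {"claw": 0.76,"travel": [-0.004,0.0045,0.069],"spin": 0},
    {"claw": 0.76,"travel": [-0.004,0.0045,0.069],"spin": 0},
    {"claw": 0.76,"travel": [-0.004,0.0045,0.069],"spin": 0},
  ],
)

```text
time: 16.65
ee_pos: [0.6851, -0.0405, -0.0173]
orientation: [[0.08, 0.997, 0.002], [0.997, -0.08, 0.0], [0.0, 0.002, -1.0]]
force: [0.9, -0.6, 0.2]
finger_gap: 0.0204
grip_force: 0.0
```

```bash
python3 grip.py
```

```text
16.65 [ 0.6851 -0.0405 -0.0173] [ 0.94 -0.64  0.18] 0.0 0.020351739596489293
-1 654 tip [ 0.6693 -0.0292  0.0103] [ 0.6452 -0.0598 -0.0019] [ 0.6732 -0.021   0.0128]
1 640 tip [ 0.6992 -0.0311  0.0127] [ 0.6965 -0.0357  0.0096] [ 0.7067 -0.0304  0.0153]
carry_bar [([0.6878, -0.039, 0.0133], 0.96)]
```

apply_moves(
  deltas=[
    {"claw": 0.76,"travel": [0,0,0.003],"spin": 0},
    {"claw": 0.76,"travel": [0,0,0.0055],"spin": 0},
    {"claw": 0.76,"travel": [0,0,0.0055],"spin": 0},
    {"claw": 0.8,"travel": [0,0,0.0055],"spin": 0},
    {"claw": 0.82,"travel": [0,0,0.0055],"spin": 0},
    {"claw": 0.83,"travel": [0,0,0.0055],"spin": 0},
    {"claw": 0.83,"travel": [0,0,0.0055],"spin": 0},
  ],
)

```text
time: 17.45
ee_pos: [0.6851, -0.0406, -0.0224]
orientation: [[0.08, 0.997, 0.002], [0.997, -0.08, -0.0], [0.0, 0.002, -1.0]]
force: [2.1, -0.2, -1.8]
finger_gap: 0.0147
grip_force: 22.8
```

```bash
python3 grip.py
```

```text
17.45 [ 0.6851 -0.0406 -0.0224] [ 2.14 -0.24 -1.76] 22.77342438697815 0.01465913352788909
-1 617 tip [ 0.6713 -0.0292  0.0056] [ 0.6507 -0.0569 -0.0018] [ 0.6751 -0.0286  0.0097]
1 639 tip [ 0.6964 -0.0309  0.0067] [ 6.937e-01 -3.900e-02 -6.000e-04] [ 0.7037 -0.0302  0.0092]
carry_bar [([0.6885, -0.0384, 0.0099], 0.92)]
```

apply_moves(
  deltas=[
    {"claw": 0.83,"travel": [0,0,-0.006],"spin": 0},
    {"claw": 0.83,"travel": [0,-0.001,-0.015],"spin": 0},
    {"claw": 0.83,"travel": [0,-0.003,-0.027],"spin": 0},
    {"claw": 0.83,"travel": [0,-0.005,-0.04],"spin": 0},
    {"claw": 0.83,"travel": [0,-0.009,-0.054],"spin": 0},
    {"claw": 0.83,"travel": [0,-0.013,-0.068],"spin": 0},
    {"claw": 0.83,"travel": [0,-0.017,-0.082],"spin": 0},
    {"claw": 0.83,"travel": [0,-0.021,-0.096],"spin": 0},
    {"claw": 0.83,"travel": [0,-0.025,-0.11],"spin": 0},
    {"claw": 0.83,"travel": [0,-0.025,-0.11],"spin": 0},
  ],
)

```text
time: 18.55
ee_pos: [0.665, -0.0388, 0.0675]
orientation: [[0.08, 0.997, 0.003], [0.997, -0.08, 0.0], [0.0, 0.003, -1.0]]
force: [-1.1, -0.9, -4.0]
finger_gap: 0.0152
grip_force: 21.6
```

```bash
cat > q.py <<'E'
from h import *
s=sense(); T=s["ee_pos"]; print(round(s["time"],2),np.round(T,4),np.round(s["force"],2),round(s["grip_force"],1),round(s["finger_gap"],4))
L=[]
for c in ("scene","side"):
    p=eyes.grab_frame(c); print(c); find(p,["carry_bar","leg_foot","leg_hinge","stand_back"])
    L.append(p)
n="q%d"%int(s["time"]*100)
o=[]
for p in L:
    x,y=px(p,T+np.array([-.05,0,-.02])).astype(int); y=np.clip(y,90,294); x=np.clip(x,120,392)
    o.append(cv2.resize(p["color"][y-90:y+90,x-120:x+120],(400,300)))
cv2.imwrite(f"pics/{n}.png",cv2.cvtColor(np.vstack(o),cv2.COLOR_RGB2BGR)); print(n)
E
python3 q.py
```

```text
18.55 [ 0.665  -0.0388  0.0675] [-1.08 -0.89 -4.02] 21.6 0.0152
scene
carry_bar [([0.6668, -0.0377, 0.0957], 0.73)]
leg_foot [([0.4845, -0.0246, 0.1153], 0.85), ([0.538, -0.0308, 0.0529], 0.17)]
leg_hinge [([0.5741, -0.0335, 0.0735], 0.94)]
stand_back [([0.5373, -0.029, 0.052], 0.8)]
side
carry_bar [([0.6637, -0.0393, 0.1], 0.6)]
leg_foot [([0.4793, -0.0191, 0.1131], 0.85), ([0.5386, -0.0293, 0.0419], 0.72)]
leg_hinge [([0.576, -0.029, 0.0736], 0.87), ([0.5372, -0.0282, 0.0473], 0.51)]
stand_back [([0.5418, -0.0301, 0.0437], 0.71)]
q1855
```

apply_moves(
  deltas=[
    {"claw": 0.83,"travel": [0,-0.005,-0.012],"spin": 0},
    {"claw": 0.83,"travel": [0,-0.012,-0.026],"spin": 0},
    {"claw": 0.83,"travel": [0,-0.02,-0.04],"spin": 0},
    {"claw": 0.83,"travel": [0,-0.03,-0.054],"spin": 0},
    {"claw": 0.83,"travel": [0,-0.04,-0.068],"spin": 0},
    {"claw": 0.83,"travel": [0,-0.05,-0.082],"spin": 0},
    {"claw": 0.83,"travel": [0,-0.06,-0.096],"spin": 0},
    {"claw": 0.83,"travel": [0,-0.07,-0.108],"spin": 0},
    {"claw": 0.83,"travel": [0,-0.08,-0.118],"spin": 0},
    {"claw": 0.83,"travel": [0,-0.08,-0.118],"spin": 0},
  ],
)

```text
time: 20.05
ee_pos: [0.6007, -0.0337, 0.1615]
orientation: [[0.08, 0.997, 0.003], [0.997, -0.08, 0.0], [0.0, 0.003, -1.0]]
force: [-0.2, 1.1, -4.1]
finger_gap: 0.015
grip_force: 20.0
```

```bash
python3 q.py
```

```text
20.05 [ 0.6007 -0.0337  0.1615] [-0.21  1.14 -4.1 ] 20.0 0.015
scene
carry_bar [([0.6005, -0.0334, 0.1886], 0.83)]
leg_foot [([0.4491, -0.0222, 0.085], 0.56), ([0.4461, -0.4275, -0.0004], 0.49)]
leg_hinge [([0.5465, -0.03, 0.1044], 0.82)]
stand_back [([0.5332, -0.0289, 0.0721], 0.95)]
side
carry_bar [([0.6037, -0.0336, 0.1879], 0.87), ([0.6677, -0.3912, -0.0047], 0.29)]
leg_foot [([0.4454, -0.0192, 0.0839], 0.95)]
leg_hinge [([0.5628, -0.2628, 0.0032], 0.62), ([0.5487, -0.0275, 0.107], 0.59)]
stand_back [([0.5357, -0.0283, 0.0652], 0.89)]
q2005
```

apply_moves(
  deltas=[
    {"claw": 0.83,"travel": [0,-0.003,-0.005],"spin": 0},
    {"claw": 0.83,"travel": [0,-0.006,-0.01],"spin": 0},
    {"claw": 0.83,"travel": [0,-0.01,-0.015],"spin": 0},
    {"claw": 0.83,"travel": [0,-0.013,-0.018],"spin": 0},
    {"claw": 0.83,"travel": [0,-0.013,-0.018],"spin": 0},
    {"claw": 0.83,"travel": [0,-0.013,-0.018],"spin": 0},
  ],
)

```text
time: 21.15
ee_pos: [0.59, -0.0329, 0.1741]
orientation: [[0.08, 0.997, -0.0], [0.997, -0.08, 0.0], [0.0, -0.0, -1.0]]
force: [-0.6, -0.4, -7.1]
finger_gap: 0.0153
grip_force: 18.9
```

```bash
python3 q.py
```

```text
21.15 [ 0.59   -0.0329  0.1741] [-0.64 -0.44 -7.13] 18.9 0.0153
scene
carry_bar [([0.5927, -0.0333, 0.2015], 0.72), ([0.443, -0.4262, -0.0012], 0.57)]
leg_foot [([0.4597, -0.0223, 0.0696], 0.78)]
leg_hinge [([0.5503, -0.0299, 0.1086], 0.57)]
stand_back [([0.546, -0.0285, 0.0726], 0.87)]
side
carry_bar [([0.5902, -0.0337, 0.2042], 0.72)]
leg_foot [([0.4568, -0.0183, 0.068], 0.68)]
leg_hinge [([0.5528, -0.0305, 0.1104], 0.7)]
stand_back [([0.5458, -0.0323, 0.0696], 0.84)]
q2115
```

View pics/q2005.png

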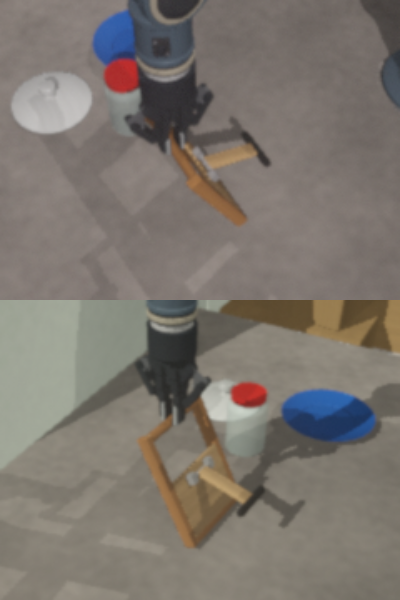

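apply_moves(
  deltas=[
    {"claw": 0.83,"travel": [0,-0.004,0.003],"spin": 0},
    {"claw": 0.83,"travel": [0,-0.01,0.003],"spin": 0},
    {"claw": 0.83,"travel": [0,-0.017,0.002],"spin": 0},
    {"claw": 0.83,"travel": [0,-0.025,0.001],"spin": 0},
    {"claw": 0.83,"travel": [0,-0.034,0.001],"spin": 0},
    {"claw": 0.83,"travel": [0,-0.043,0.001],"spin": 0},
    {"claw": 0.83,"travel": [0,-0.052,0.001],"spin": 0},
    {"claw": 0.83,"travel": [0,-0.052,0.001],"spin": 0},
  ],
)

```text
time: 22.45
ee_pos: [0.5498, -0.0297, 0.1764]
orientation: [[0.08, 0.997, 0.005], [0.997, -0.08, -0.0], [0.0, 0.005, -1.0]]
force: [-0.6, 0.1, 7.8]
finger_gap: 0.0147
grip_force: 21.3
```

```bash
python3 q.py
```

```text
22.45 [ 0.5498 -0.0297  0.1764] [-0.61  0.12  7.8 ] 21.3 0.0147
scene
carry_bar [([0.5511, -0.0309, 0.2012], 0.78)]
leg_foot [([0.4503, -0.0194, 0.0509], 0.45)]
leg_hinge [([0.531, -0.0261, 0.1074], 0.73)]
stand_back [([0.5342, -0.0307, 0.0709], 0.55)]
side
carry_bar [([0.5472, -0.0331, 0.2045], 0.69)]
leg_foot [([0.4402, -0.0169, 0.0468], 0.93)]
leg_hinge [([0.5337, -0.0274, 0.1048], 0.89)]
stand_back [([0.5335, -0.0288, 0.066], 0.91)]
q2245
```

```bash
cat > r.py <<'E'
from h import *
s=sense(); T=s["ee_pos"]
o=[]
for c in ("wrist","side","scene"):
    a=eyes.grab_frame(c); P=cloud(a); C=a["color"].astype(int)
    near=(abs(P[...,0]-T[0])<.04)&(P[...,2]>T[2]-.02)&(P[...,2]<T[2]+.08)
    w=near&(C[...,0]>C[...,2]+30)&(abs(P[...,1]-T[1])<.05)
    if w.sum(): print(c,"bar",w.sum(),np.round(np.percentile(P[w],[3,50,97],axis=0),4).tolist())
    g=near&(C.min(-1)>75)&(C.max(-1)-C.min(-1)<13)&(abs(P[...,1]-T[1])<.016)
    if g.sum(): print(c,"tips",g.sum(),np.round(np.percentile(P[g],[2,50],axis=0),4).tolist())
    tip=T+np.array([0,0,.028]); x,y=px(a,tip).astype(int); k=2 if c=="wrist" else 1
    o.append(cv2.resize(a["color"][max(0,y-45*k):y+45*k,max(0,x-40*k):x+40*k],(260,292),interpolation=cv2.INTER_CUBIC))
cv2.imwrite("pics/r.png",cv2.cvtColor(np.hstack(o),cv2.COLOR_RGB2BGR))
E
python3 r.py
```

```text
wrist bar 6751 [[0.5407, -0.0758, 0.2053], [0.5497, -0.0214, 0.2095], [0.5588, 0.018, 0.2112]]
wrist tips 1198 [[0.5349, -0.025, 0.2044], [0.5495, -0.0197, 0.2255]]
side bar 88 [[0.5401, -0.0655, 0.2001], [0.5493, -0.0015, 0.2078], [0.5598, 0.0196, 0.2112]]
side tips 97 [[0.5326, -0.0406, 0.2029], [0.5589, -0.0193, 0.223]]
scene bar 115 [[0.546, -0.0364, 0.2041], [0.5562, -0.0048, 0.2096], [0.5723, 0.019, 0.2136]]
scene tips 65 [[0.518, -0.0256, 0.2065], [0.5427, -0.0199, 0.2232]]
```

View pics/r.png

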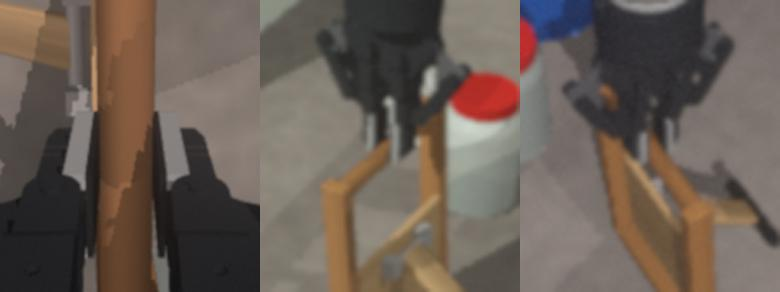

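apply_moves(
  deltas=[
    {"claw": 0.8,"travel": [0,0,0.002],"spin": 0},
    {"claw": 0.795,"travel": [0,0,0.006],"spin": 0},
    {"claw": 0.795,"travel": [0,0,0.011],"spin": 0},
    {"claw": 0.795,"travel": [0,0,0.014],"spin": 0},
    {"claw": 0.81,"travel": [0,0,0.014],"spin": 0},
    {"claw": 0.82,"travel": [0,0,0.014],"spin": 0},
    {"claw": 0.82,"travel": [0,0,0.014],"spin": 0},
  ],
)

```text
time: 23.8
ee_pos: [0.5481, -0.0296, 0.1614]
orientation: [[0.08, 0.997, -0.002], [0.997, -0.08, 0.0], [-0.0, -0.002, -1.0]]
force: [-0.8, 0.6, -3.9]
finger_gap: 0.0154
grip_force: 9.0
```

```bash
python3 r.py; python3 q.py
```

```text
wrist bar 7349 [[0.5394, -0.0626, 0.2054], [0.5481, -0.0161, 0.2096], [0.5567, 0.0185, 0.2112]]
wrist tips 1122 [[0.5323, -0.0241, 0.1899], [0.5574, -0.0197, 0.2113]]
side bar 79 [[0.5425, -0.0288, 0.2005], [0.5476, -0.0029, 0.2087], [0.558, 0.0175, 0.2116]]
side tips 78 [[0.535, -0.0383, 0.186], [0.5489, -0.019, 0.2114]]
scene bar 120 [[0.5442, -0.0366, 0.2034], [0.5536, -0.0078, 0.2095], [0.5704, 0.0181, 0.232]]
scene tips 56 [[0.5192, -0.0242, 0.1916], [0.5401, -0.0196, 0.2093]]
23.95 [ 0.548  -0.0296  0.1614] [-1.    0.23 -6.23] 9.0 0.0157
scene
carry_bar [([0.5493, -0.027, 0.2037], 0.61)]
leg_foot [([0.5523, -0.0301, 0.103], 0.73), ([0.5287, -0.0289, 0.0686], 0.73)]
leg_hinge [([0.5296, -0.0301, 0.1082], 0.77)]
stand_back [([0.5307, -0.0301, 0.0706], 0.84)]
side
carry_bar [([0.547, -0.0287, 0.2053], 0.84), ([0.5371, -0.0309, 0.064], 0.38)]
leg_foot [([0.45, -0.02, 0.0433], 0.79)]
leg_hinge [([0.5343, -0.0264, 0.1052], 0.57), ([0.5627, -0.0275, 0.1016], 0.26)]
stand_back [([0.5414, -0.0299, 0.0652], 0.93)]
q2395
```

apply_moves(
  deltas=[
    {"claw": 0.82,"travel": [0,-0.01,0.001],"spin": 0},
    {"claw": 0.82,"travel": [0,-0.022,0.001],"spin": 0},
    {"claw": 0.82,"travel": [0,-0.034,0.002],"spin": 0},
    {"claw": 0.82,"travel": [0,-0.046,0.003],"spin": 0},
    {"claw": 0.82,"travel": [0,-0.057,0.005],"spin": 0},
    {"claw": 0.82,"travel": [0,-0.067,0.007],"spin": 0},
    {"claw": 0.82,"travel": [0,-0.077,0.0095],"spin": 0},
    {"claw": 0.82,"travel": [0,-0.085,0.0115],"spin": 0},
    {"claw": 0.82,"travel": [0,-0.085,0.0115],"spin": 0},
    {"claw": 0.82,"travel": [0,-0.085,0.0115],"spin": 0},
  ],
)

```text
time: 25.45
ee_pos: [0.4811, -0.0241, 0.1533]
orientation: [[0.08, 0.997, 0.0], [0.997, -0.08, 0.0], [0.0, 0.0, -1.0]]
force: [-1.2, -0.2, -2.0]
finger_gap: 0.0154
grip_force: 8.9
```

```bash
python3 r.py; python3 q.py
```

```text
wrist bar 7321 [[0.4721, -0.06, 0.1938], [0.481, -0.0122, 0.1981], [0.49, 0.024, 0.1998]]
wrist tips 1141 [[0.4627, -0.0175, 0.1815], [0.49, -0.0141, 0.203]]
side bar 83 [[0.4756, -0.0282, 0.1894], [0.4817, 0.0033, 0.1965], [0.4907, 0.0238, 0.2]]
side tips 86 [[0.4645, -0.0331, 0.1816], [0.4904, -0.0134, 0.2039]]
scene bar 114 [[0.4779, -0.0703, 0.1912], [0.4869, -0.0, 0.1979], [0.4936, 0.0243, 0.202]]
scene tips 59 [[0.4453, -0.018, 0.179], [0.4744, -0.014, 0.2023]]
25.6 [ 0.4813 -0.0241  0.1533] [-1.    0.11 -1.05] 9.0 0.0156
scene
carry_bar [([0.4843, -0.0251, 0.1898], 0.85)]
leg_foot [([0.4512, -0.0201, 0.0083], 0.42)]
leg_hinge [([0.5055, -0.0279, 0.0922], 0.75)]
stand_back [([0.5218, -0.0275, 0.0652], 0.91)]
side
carry_bar [([0.481, -0.0269, 0.1938], 0.67)]
leg_foot [([0.4486, -0.0194, 0.0086], 0.54)]
leg_hinge [([0.5058, -0.0253, 0.0956], 0.75)]
stand_back [([0.5246, -0.0286, 0.0596], 0.8)]
q2560
```

apply_moves(
  deltas=[
    {"claw": 0.81,"travel": [0,0,0],"spin": 0},
    {"claw": 0.8,"travel": [0,0,0],"spin": 0},
    {"claw": 0.78,"travel": [0,0,0],"spin": 0},
    {"claw": 0.74,"travel": [0,0,0],"spin": 0},
    {"claw": 0.7,"travel": [0,0,0],"spin": 0},
    {"claw": 0.7,"travel": [0,0,0],"spin": 0},
  ],
)

```text
time: 26.7
ee_pos: [0.4814, -0.0242, 0.1532]
orientation: [[0.08, 0.997, 0.001], [0.997, -0.08, 0.0], [0.0, 0.001, -1.0]]
force: [0.4, -1.1, -0.1]
finger_gap: 0.0258
grip_force: 0.0
```

```bash
python3 r.py; python3 q.py
```

```text
wrist bar 7333 [[0.4696, -0.0606, 0.1925], [0.4786, -0.0128, 0.1971], [0.4875, 0.0238, 0.1989]]
wrist tips 1189 [[0.4587, -0.0186, 0.1823], [0.4667, -0.0145, 0.2028]]
side bar 95 [[0.4699, -0.0297, 0.1814], [0.478, -0.0005, 0.1961], [0.4894, 0.0246, 0.1989]]
side tips 93 [[0.4581, -0.034, 0.1798], [0.4965, -0.0144, 0.1981]]
scene bar 126 [[0.4738, -0.0325, 0.19], [0.4841, -0.0039, 0.1967], [0.4906, 0.0226, 0.2005]]
scene tips 74 [[0.4496, -0.0327, 0.1799], [0.4705, -0.0146, 0.2007]]
26.85 [ 0.4812 -0.0242  0.1531] [-0.11 -0.05  0.64] 0.0 0.0258
scene
carry_bar [([0.4798, -0.026, 0.1897], 0.8)]
leg_foot [([0.4558, -0.0231, 0.0087], 0.39)]
leg_hinge [([0.5052, -0.0238, 0.0944], 0.56), ([0.5601, -0.2606, -0.002], 0.29)]
stand_back [([0.5209, -0.0263, 0.0642], 0.8)]
side
carry_bar [([0.4779, -0.0249, 0.192], 0.6)]
leg_foot [([0.4505, -0.0196, 0.0058], 0.6)]
leg_hinge [([0.5068, -0.0243, 0.0963], 0.85)]
stand_back [([0.5245, -0.029, 0.0572], 0.9)]
q2685
```

apply_moves(
  deltas=[
    {"claw": 0.6,"travel": [0,-0.003,0],"spin": 0},
    {"claw": 0.55,"travel": [0,-0.003,0],"spin": 0},
    {"claw": 0.55,"travel": [0,-0.003,-0.01],"spin": 0},
    {"claw": 0.55,"travel": [0,-0.003,-0.03],"spin": 0},
    {"claw": 0.55,"travel": [0,-0.003,-0.06],"spin": 0},
    {"claw": 0.55,"travel": [0,-0.003,-0.1],"spin": 0},
    {"claw": 0.55,"travel": [0,-0.003,-0.14],"spin": 0},
    {"claw": 0.55,"travel": [0,-0.003,-0.15],"spin": 0},
    {"claw": 0.55,"travel": [0,-0.003,-0.15],"spin": 0},
  ],
)

```text
time: 28.25
ee_pos: [0.4795, -0.0239, 0.2747]
orientation: [[0.08, 0.997, 0.004], [0.997, -0.08, 0.0], [0.0, 0.004, -1.0]]
force: [0.2, -0.3, -0.0]
finger_gap: 0.0388
grip_force: 0.0
```

```bash
python3 q.py
python3 - <<'E'
from h import *
a=eyes.grab_frame("scene");b=eyes.grab_frame("side")
find(b,["board","jar","plate","pot_lid","press"])
cv2.imwrite("pics/f.png",cv2.cvtColor(cv2.resize(np.vstack([a["color"],b["color"]]),(400,600)),cv2.COLOR_RGB2BGR))
E
```

```text
28.25 [ 0.4795 -0.0239  0.2747] [ 0.23 -0.29 -0.  ] 0.0 0.0388
scene
carry_bar [([0.4816, -0.0222, 0.1918], 0.76)]
leg_foot [([0.4552, -0.0206, 0.0102], 0.53)]
leg_hinge [([0.5052, -0.0235, 0.0933], 0.64)]
stand_back [([0.5211, -0.027, 0.0615], 0.86)]
side
carry_bar [([0.4766, -0.026, 0.1933], 0.74)]
leg_foot [([0.45, -0.0195, 0.0054], 0.72), ([0.5648, -0.2623, -0.0012], 0.62)]
leg_hinge [([0.5038, -0.0237, 0.0908], 0.66)]
stand_back [([0.5231, -0.0286, 0.0574], 0.95)]
q2825
board [([0.6256, 0.442, -0.0022], 0.92)]
jar [([0.5629, -0.2624, 0.0022], 0.73)]
plate [([0.4402, -0.4262, 0.0014], 0.6)]
pot_lid [([0.6698, -0.3908, -0.0068], 0.84)]
press [([0.6056, 0.4603, 0.0445], 0.69)]
```

View pics/f.png

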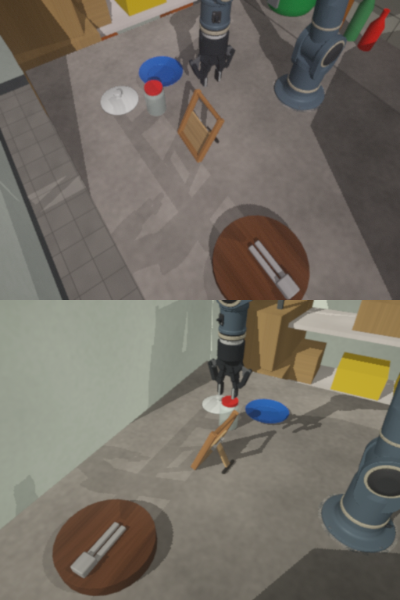

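```bash
python3 -c "
from rig import order; print(order.hand_in())"
```

```text
the job is handed in; nothing more can be done
None
```

I pushed the leg out to its stop (about 0.90 rad) and handed in with the stand on its bottom edge, leaning back about 22° on its leg. It was steady and clear of everything, the five bystanders were still in place, and the clock read about 28 s. The first push slid the stand about 5 mm, but it ended within about 1 mm of its start. I raised it a few centimetres further out to stay within reach. The real fingertips sit about 40 mm higher than the reported TCP implies, so I went by the cameras.

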